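Fill the last two places in the vial pot

TASK

Stand the two blue-capped tubes upright in the two free places of the round metal pot, one in each, so that they complete the hexagon around the middle vial. Lower them gently to the floor of the pot rather than dropping them, and leave the orange-capped tube standing where it is.

Things in the scene. Friction and masses are not known exactly. Their poses are not given: they have to be found in the camera images.
- tube_blue1: Upright lidded sample tube with a flat foot: milky white body 30 mm in diameter, blue cap 34 mm in diameter covering the top 22 mm; 115 mm tall in all, about 70 g. It stands free on the bench, well apart from the others. Origin: centre of its underside; z points up along the tube.
- tube_blue2: Upright lidded sample tube with a flat foot: milky white body 30 mm in diameter, blue cap 34 mm in diameter covering the top 22 mm; 115 mm tall in all, about 70 g. It stands free on the bench, well apart from the others. Origin: centre of its underside; z points up along the tube. Either blue-capped tube may go in either free place.
- tube_orange: Upright lidded sample tube with a flat foot: milky white body 30 mm in diameter, orange cap 34 mm in diameter covering the top 22 mm; 115 mm tall in all, about 70 g. It stands free on the bench, well apart from the others. Origin: centre of its underside; z points up along the tube. Not wanted: it stays where it stands.
- pot: Round open metal pot, fixed; 128 mm outside, 50 mm high, wall 4, floor 5 thick. Origin: centre of underside, z up. Seven places: the middle and six round it, 37 mm out. Five hold loose brown vials with white caps (28 mm wide, tops 66 mm above the bench). The two free places lie opposite, at y = +37 and -37 mm, x = 0 in the pot's frame; a centred tube has 7 mm to the wall, 8 mm to the vials.
Mind the look-alikes: they are no part of the job. Leave any pink or red look-alike of the tube_orange alone. What is shaped like the tube_blue1 but yellow is not meant.

How it is judged:
By the outcome, as a careful person would: the job done as asked, in the order asked, and still so for the second after the job is handed in, with the robot touching nothing.
It also fails if it takes over 54 s, if anything falls off the work surface, if the arm or the gripper's body presses on something with over 40 N, if the wrist force passes 120 N, or if a joint passes its speed limit or range.

ROBOT

A 6-joint arm with a two-finger parallel gripper is mounted at the origin on the work surface. World frame = base frame: x ahead of the robot, y to its left, z up, the work surface at z = 0. Lengths are in m, angles in rad, forces in N, time in s.
With the tool pointing down it reaches from about 0.35 to 0.875 m from the base axis. Payload 4.2 kg.
Tool frame: the origin (TCP) lies on the centre line of the jaws, within the pads' length; the fingertips stand 17 mm ahead of it and the grasp point (between the pads) lies 2 mm behind it; z points along the fingers, y is the direction in which the jaws open and shut (so a half turn about z gives the same grasp; the last joint's range is limited). The gripper opens to 85 mm and grips with 20 to 120 N. Pads are 22 mm wide; open, the fingers measure 114 mm over their backs; the gripper's body (76 mm by 85 mm) begins 54 mm behind the grasp point. The pads swing forward as they close: fully open they stand 13 mm farther back than shut.
Start: joints at [1.393, 0.385, 0.008, 0, -1.194, -0.259], TCP at [0.264, 0.566, 0.248] pointing down, gripper open.
Joint ranges: [-3.14, 3.14], [-1.21, 2.06], [-1.07, 1.41], [-3.16, 2.05], [-2.99, -0.16], [-3.1, 3.1]. Speed limits (rad/s): [2.79, 2.79, 3.14, 3.14, 3.14, 3.14].

INTERFACE

Orientations are given as a rotation vector (axis times angle).
In Python, from bench import sense, grab_frame, calibration, order, spotter gives the robot as it stands.
- The arm moves only by the tool servo_tool, never from a script. Its argument "increments" is text: rows parted by semicolons, each of 4 numbers parted by spaces: the shift along the tool's x, y, z as a fraction of full scale, then the turn about the tool's z as a fraction of full scale. A call has exactly 5 rows; each row is the pose to reach, as a shift and turn from the pose commanded when the call began, along the tool's axes at that moment, turning the shorter way round; what a row does not reach only later rows make up. Full scale, the value 1, is 0.2 m for a shift and pi rad for a turn. A row lasts 1/10 s, in which the tool goes at most 50 mm and 8.59 degrees, less where a joint would pass 70% of its speed; a pose out of reach is approached as far as the arm can. A call with a number of a shift or a turn outside -1 to 1 is refused whole. A call with a gripper value outside its range is refused whole. "gripper" is the gripper command: -1 is fully open, 1 is shut, values between are in proportion, set as the call begins (left out, the last holds). The fingers move at their own pace and stop on an object; "force" is the grip in N (left out, the last holds). Time passes only in rows, so rows that repeat a pose let the fingers close, or fill a call up. It gives the time, the measured TCP pose, the force and the opening at its end, in the units of the state.
- sense(): the state, without advancing time (a new reading comes with each control period).
- grab_frame(name): name is "scene" or "top"; returns the picture (384x512x3 uint8, red, green, blue); there is no depth.
- calibration(name): a dict with "fx", "fy", "cx", "cy" (pixels), "distortion" ([k1, k2, p1, p2, k3] as OpenCV has them; the pictures are not rectified), "R" (3x3) and "t" (3): a world point X has camera coordinates R X + t. Camera axes: x right, y down, z forward; pixel columns grow to the right and rows downward; lengths in m; the calibration is good to about 2 mm. A picture is of the moment at which its call begins. calibration takes no time and is no camera call.
- order.close_job(): hands the job in, once; it reports no verdict.
Trained networks look in the newest picture that a camera, given by its name, has taken for a name from the list of things; names that differ only in an ending like _2 or _b are one class to them, and where a whole thing is asked for, a point or a joint stands for the part that bears it (a point fixed in the world has none). Each returns a list of dicts, best first, with "confidence" (0 to 1); they miss things now and then, are a little off and sometimes report something else, mostly with a low value. They report only what shows in the picture. A call takes as long as a camera call. They do not tell look-alikes from the thing itself.
- spotter.find_in(target, camera): "at" ([column, row] in pixels, amid what is visible of it).
- spotter.pinpoint(target, camera): "at" ([column, row] in pixels: a listed point, or the origin of a listed thing).
The state is a dict: "time": time; "qpos": joint angles; "qd": joint speeds; "joint_torque": joint torques, N m; "tool_pos": TCP position; "tool_rot": TCP orientation; "contact_force": force on the tool from outside, world axes, zero at the start; "moment": the same for the moment, N m; "finger_gap": finger opening in m.
Only numpy, scipy, OpenCV 4.12 (cv2) and the standard library are available. Lean on these libraries where they do the work, as an engineer would, in place of code of your own. Each camera call takes 0.05 s, during which the arm holds its last target.

## Working session

There is one attempt and no reset: what is moved stays moved. The work goes in short steps, Python scripts to look and compute and a tool call to move; the robot and the scene stay as the last step left them, time stands still between calls to the robot, and variables do not carry over. Pictures are saved under pics/ and viewed, and the job is handed in when it is done.

Besides the shell and the picture viewer there is one more tool, called after "Call:" by a JSON object that holds its "api" and its "payload", one argument or row to a line. servo_tool: Moves the arm, as the interface text tells. Its arguments: {"type":"object","properties":{"increments":{"type":"string"},"gripper":{"type":"number"},"force":{"type":"number"}},"required":["increments"]}

```bash
mkdir -p pics
cat > h.py <<'E'
import numpy as np,cv2
from bench import sense, grab_frame, calibration, order, spotter
def ray(c,uv):
    C=calibration(c);K=np.array([[C['fx'],0,C['cx']],[0,C['fy'],C['cy']],[0,0,1]])
    p=cv2.undistortPoints(np.array([[uv]],float),K,np.array(C['distortion']))[0,0]
    R=np.array(C['R']);t=np.array(C['t']);return -R.T@t, R.T@np.array([p[0],p[1],1])
def onz(c,uv,z):
    o,d=ray(c,uv);return o+d*(z-o[2])/d[2]
def proj(c,X):
    C=calibration(c);K=np.array([[C['fx'],0,C['cx']],[0,C['fy'],C['cy']],[0,0,1]])
    return cv2.projectPoints(np.array(X,float).reshape(-1,1,3),cv2.Rodrigues(np.array(C['R']))[0],np.array(C['t'],float),K,np.array(C['distortion']))[0][:,0]
def save(c,n):
    f=grab_frame(c);cv2.imwrite(f'pics/{n}.png',f[:,:,::-1]);return f
E
python3 - <<'E'
from h import *
save('scene','s0');save('top','t0')
print(sense())
for c in('scene','top'):
    C=calibration(c);print(c,-np.array(C['R']).T@np.array(C['t']),C['fx'])
for t in('tube_blue1','pot'):
    for c in ('top','scene'):
        for r in spotter.pinpoint(t,c):print(t,c,r,onz(c,r['at'],0))
E
```

```text
{'time': 0.1, 'qpos': array([ 1.39258963e+00,  3.85491223e-01,  6.78572132e-03, -4.28416572e-04,
       -1.19403641e+00, -2.58582559e-01]), 'qd': array([ 0.00026396, -0.00131029,  0.00164417,  0.00212785,  0.00037929,
        0.00019743]), 'joint_torque': array([ 1.16874958e-04, -3.93322670e+01,  1.88927221e+01,  4.19799596e+00,
       -2.64310875e-03,  7.96318147e-06]), 'tool_pos': array([0.26418328, 0.56588339, 0.24733405]), 'tool_rot': array([ 3.06500169e+00, -6.80483308e-01, -5.01909996e-04]), 'contact_force': array([ 0.01022791, -0.21548991, -0.20692602]), 'moment': array([ 0.03288246, -0.00503919, -0.0259048 ]), 'finger_gap': 0.08525827699634504}
scene [ 0.74338429 -0.35559018  0.76510513] 395.83557940555943
top [0.40672528 0.0226506  0.82088156] 348.8480196899346
tube_blue1 top {'at': [376.3, 206.9], 'confidence': 0.89} [ 0.4492199  -0.26315179  0.        ]
tube_blue1 top {'at': [371.4, 241.5], 'confidence': 0.71} [ 0.36878301 -0.24673971  0.        ]
tube_blue1 top {'at': [349.9, 135.3], 'confidence': 0.65} [ 0.62318616 -0.20987594  0.        ]
tube_blue1 scene {'at': [131.5, 270.0], 'confidence': 0.95} [ 0.37374405 -0.24801459  0.        ]
tube_blue1 scene {'at': [239.8, 327.0], 'confidence': 0.73} [ 0.62342782 -0.21198624  0.        ]
tube_blue1 scene {'at': [153.8, 297.4], 'confidence': 0.61} [ 0.45039962 -0.26424706  0.        ]
pot top {'at': [149.3, 172.6], 'confidence': 0.8} [0.54407835 0.2705054  0.        ]
pot scene {'at': [327.8, 151.2], 'confidence': 0.86} [ 5.50137396e-01  2.58800367e-01 -1.11022302e-16]
```

View pics/s0.png

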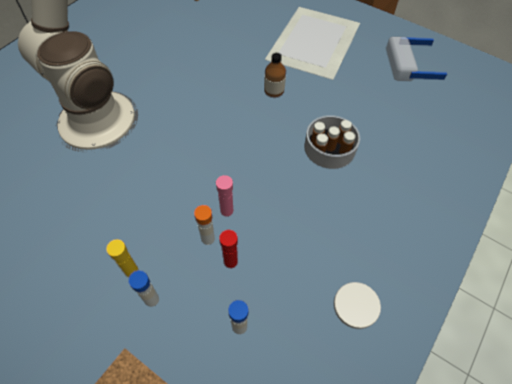

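View pics/t0.png

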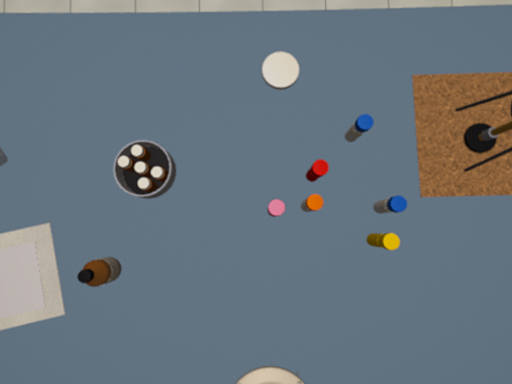

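```bash
cat > loc.py <<'E'
from h import *
from scipy.optimize import least_squares
a=np.linspace(0,2*np.pi,40)
def cyl(x,y,z0,z1,r):
    return np.concatenate([np.c_[x+r*np.cos(a),y+r*np.sin(a),0*a+z] for z in(z0,z1)])
def cent(c,P):
    h=cv2.convexHull(proj(c,P).astype(np.float32));m=cv2.moments(h);return np.array([m['m10'],m['m01']])/m['m00']
def blue(f,c):
    hsv=cv2.cvtColor(f,cv2.COLOR_RGB2HSV)
    m=((hsv[...,0]>105)&(hsv[...,0]<130)&(hsv[...,1]>200)).astype(np.uint8)
    n,l,s,ce=cv2.connectedComponentsWithStats(m)
    return [(ce[i],s[i,4]) for i in range(1,n) if s[i,4]>60]
E
python3 - <<'E'
from loc import *
F={c:cv2.imread(f'pics/{n}.png')[:,:,::-1].copy() for c,n in(('scene','s0'),('top','t0'))}
B={c:blue(F[c],c) for c in F}
print(B)
for g in ([.62,-.21],[.45,-.264]):
    obs=[]
    for c in F:
        p=proj(c,[[*g,.104]])[0]; b=min(B[c],key=lambda q:np.hypot(*(q[0]-p)));obs.append((c,b[0]))
    for use in (obs,obs[:1],obs[1:]):
        r=least_squares(lambda v:np.concatenate([cent(c,cyl(v[0],v[1],.093,.115,.017))-o for c,o in use]),g)
        print(r.x,r.fun)
im=F['top'][120:220,90:200,::-1];cv2.imwrite('pics/potz.png',cv2.resize(im,None,fx=5,fy=5,interpolation=cv2.INTER_CUBIC))
im=F['scene'][105:180,290:375,::-1];cv2.imwrite('pics/potzs.png',cv2.resize(im,None,fx=6,fy=6,interpolation=cv2.INTER_CUBIC))
# vial cap tops
for c in F:
    f=F[c].astype(int);m=((f.min(2)>120)&(f.max(2)-f.min(2)<60)).astype(np.uint8)
    n,l,s,ce=cv2.connectedComponentsWithStats(m)
    for i in range(1,n):
        q=onz(c,ce[i],.062)
        if 20<s[i,4]<400 and np.hypot(*(q[:2]-[.545,.265]))<.08: print(c,ce[i],s[i,4],q)
E
```

```text
{'scene': [(array([420.30434783,  41.26086957]), np.int32(92)), (array([428.03378378,  74.94594595]), np.int32(148)), (array([138.49302326, 280.7627907 ]), np.int32(215))], 'top': [(array([363.67336683, 122.6080402 ]), np.int32(199)), (array([396.75943396, 203.6745283 ]), np.int32(212))]}
[ 0.52462672 -0.23895787] [44.69076022 10.65862238 16.24779058 45.34714314]
[ 0.44827891 -0.27001059] [-7.64000845e-07  3.49815025e-07]
[ 0.62207901 -0.21051213] [-4.14386591e-07 -6.64946754e-07]
[ 0.4488692  -0.26965633] [0.38346975 0.03144118 0.3429888  0.25937256]
[ 0.44827891 -0.27001059] [ 6.10296183e-07 -4.18645982e-07]
[ 0.44942076 -0.26898798] [-1.25396582e-09 -8.92640628e-09]
scene [335.66852368 131.6908078 ] 359 [0.55230046 0.27123168 0.062     ]
scene [319.26315789 125.42105263] 76 [0.51103545 0.265634   0.062     ]
scene [333.8        130.14666667] 75 [0.54639282 0.27288016 0.062     ]
scene [349.32894737 135.35526316] 76 [0.58385517 0.28014128 0.062     ]
scene [321.98717949 137.78205128] 78 [0.53531188 0.23595147 0.062     ]
top [139.42244224 166.76567657] 303 [0.54710732 0.27323566 0.062     ]
top [136.37142857 149.95238095] 105 [0.5846628  0.28011319 0.062     ]
top [122.99029126 160.91262136] 103 [0.56088319 0.30886576 0.062     ]
top [139.62857143 166.8       ] 105 [0.54702109 0.27278917 0.062     ]
top [156.30841121 171.38317757] 107 [0.53603877 0.23661136 0.062     ]
top [142.96190476 182.54285714] 105 [0.51212685 0.26535014 0.062     ]
```

```bash
ls pics
```

```text
potz.png
potzs.png
s0.png
t0.png
```

View pics/potz.png

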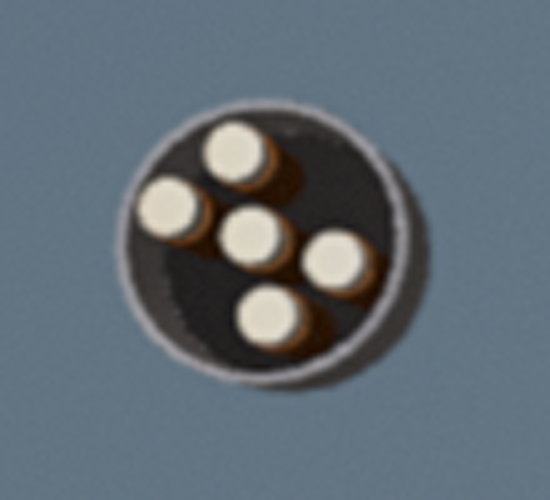

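View pics/potzs.png

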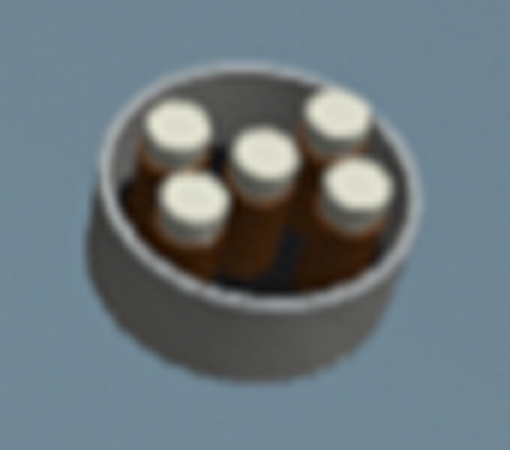

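Run:
```python
from loc import *
F={c:cv2.imread(f'pics/{n}.png')[:,:,::-1].copy() for c,n in(('scene','s0'),('top','t0'))}
hsv=cv2.cvtColor(F['scene'],cv2.COLOR_RGB2HSV)
print(hsv[302:320:4,238].tolist(),hsv[280,138])
m=((abs(hsv[...,0].astype(int)-112)<14)&(hsv[...,1]>180)).astype(np.uint8);m[:290]=0;m[:, :200]=0;m[:,280:]=0
ys,xs=np.nonzero(m);o=np.array([xs.mean(),ys.mean()]);print(o,len(xs))
r=least_squares(lambda v:cent('scene',cyl(v[0],v[1],.093,.115,.017))-o,[.62,-.21]);print('b1 scene',r.x)
# pot: hex fit per camera
T=[[136.37,149.95],[122.99,160.91],[139.63,166.8],[156.31,171.38],[142.96,182.54]]
P=np.array([onz('top',u,.066)[:2] for u in T]);print(P)
ang=[0,60,None,240,180]
def mod(v):
    return np.array([[v[0],v[1]] if k is None else [v[0]+.037*np.cos(v[2]+np.radians(k)),v[1]+.037*np.sin(v[2]+np.radians(k))] for k in ang])
r=least_squares(lambda v:(mod(v)-P).ravel(),[.545,.27,.19]);v=r.x;print('hex',v,r.fun*1e3)
S=[[319.26,125.42],[333.8,130.15],[349.33,135.36],[321.99,137.78]]
print('scene vials',[onz('scene',u,.066)[:2].round(4) for u in S])
# rim: edge points of bright rim in top
g=cv2.cvtColor(F['top'],cv2.COLOR_RGB2GRAY).astype(float);sat=hsv=cv2.cvtColor(F['top'],cv2.COLOR_RGB2HSV)[...,1].astype(float)
c0=np.array([142.5,168]);pts=[]
for t in np.linspace(0,2*np.pi,72,endpoint=False):
    rr=np.arange(22,33,.25);x=c0[0]+rr*np.cos(t);y=c0[1]+rr*np.sin(t)
    val=cv2.remap((g-sat).astype(np.float32),x.astype(np.float32)[None],y.astype(np.float32)[None],1)[0]
    k=val.argmax();pts.append([x[k],y[k]])
W=np.array([onz('top',p,.05)[:2] for p in pts])
rr=least_squares(lambda q:np.hypot(W[:,0]-q[0],W[:,1]-q[1])-q[2],[.545,.27,.062],loss='soft_l1',f_scale=.001);print('rim',rr.x,np.median(abs(rr.fun)))
for s in(120,300):print('free',v[:2]+.037*np.array([np.cos(v[2]+np.radians(s)),np.sin(v[2]+np.radians(s))]))
R=cv2.Rodrigues(sense()['tool_rot'])[0];print(R.round(3))
```

```text
[[108, 200, 180], [108, 196, 180], [108, 196, 181], [108, 195, 183], [108, 193, 181]] [108 201 176]
[238.03883495 310.79288026] 309
b1 scene [ 0.62152092 -0.21137154]
[[0.58373026 0.27875925]
 [0.56007644 0.30735784]
 [0.54628153 0.27146764]
 [0.53536408 0.23548018]
 [0.51157763 0.26407502]]
hex [0.54740599 0.27142799 0.19654406] [-0.03662511 -0.10586113 -0.78400589 -0.89112264  1.12445556 -0.03965429
  0.15546495  0.90907453 -0.4592895   0.12756353]
scene vials [array([0.5123, 0.2621]), array([0.5475, 0.2693]), array([0.5848, 0.2765]), array([0.5365, 0.2326])]
rim [0.54682169 0.27114454 0.06132651] 0.000502612583922521
free [0.52300478 0.29924131]
free [0.57180719 0.24361466]
[[ 0.906 -0.423 -0.   ]
 [-0.423 -0.906 -0.001]
 [ 0.     0.001 -1.   ]]
```

Call:
{"api": "servo_tool", "payload": {
  "increments": "0.1 0.085 0 0; 0.28 0.235 0 0; 0.48 0.405 0 0; 0.69 0.58 0 0; 0.9 0.76 0 0",
  "gripper": -1,
  "force": 40
}}

```text
time: 0.8
tool_pos: [0.3584, 0.362, 0.2484]
tool_rot: [-3.067, 0.68, -0.0]
contact_force: [0.1, 0.2, 0.2]
finger_gap: 0.0852
```

Call:
{"api": "servo_tool", "payload": {
  "increments": "0.2 0.17 0 0; 0.4 0.34 0 0; 0.6 0.51 0 0; 0.8 0.68 0 0; 1 0.85 0 0"
}}

```text
time: 1.3
tool_pos: [0.4625, 0.1346, 0.2487]
tool_rot: [-3.066, 0.68, -0.001]
contact_force: [1.8, 1.6, -1.0]
finger_gap: 0.0856
```

Call:
{"api": "servo_tool", "payload": {
  "increments": "0.2 0.17 0 0; 0.4 0.34 0 0; 0.6 0.51 0 0; 0.77 0.65 0 0; 0.9 0.76 0 0"
}}

```text
time: 1.8
tool_pos: [0.5617, -0.0801, 0.2483]
tool_rot: [3.066, -0.683, 0.0]
contact_force: [-0.2, 0.8, 0.7]
finger_gap: 0.0853
```

```bash
cat > d.py <<'E'
from h import *
import sys
def d(t):
    s=sense();R=cv2.Rodrigues(s['tool_rot'])[0]
    print('t',s['time'],'p',s['tool_pos'].round(4),'gap',round(s['finger_gap'],4),'F',s['contact_force'].round(2),'incr',(R.T@(np.array(t)-s['tool_pos'])/.2).round(3),'q',s['qpos'].round(2), 'Rx',R[:,0].round(3),'z',R[:,2].round(3))
d([float(x) for x in sys.argv[1:4]])
E
python3 d.py .6218 -.2109 .15
```

```text
t 1.8 p [ 0.5617 -0.0801  0.2483] gap 0.0853 F [-0.23  0.82  0.68] incr [0.55  0.464 0.491] q [ 0.14  0.29 -0.14  0.   -1.15  0.99] Rx [ 0.905 -0.425  0.   ] z [ 0. -0. -1.]
```

Call:
{"api": "servo_tool", "payload": {
  "increments": "0.16 0.14 0.05 0; 0.3 0.26 0.12 0; 0.4 0.34 0.2 0; 0.463 0.393 0.25 0; 0.463 0.393 0.25 0"
}}

```text
time: 2.3
tool_pos: [0.611, -0.1891, 0.1958]
tool_rot: [3.066, -0.684, -0.007]
contact_force: [-0.1, -0.1, -0.7]
finger_gap: 0.0853
```

Call:
{"api": "servo_tool", "payload": {
  "increments": "0 0 0 0; 0 0 0 0;0 0 0 0; 0 0 0 0;0 0 0 0"
}}

```text
time: 2.8
tool_pos: [0.6116, -0.1872, 0.199]
tool_rot: [-3.067, 0.679, -0.001]
contact_force: [-0.8, -0.1, 0.7]
finger_gap: 0.0858
```

```bash
python3 d.py .6218 -.2109 .1; python3 -c "
from h import *
f=save('top','t1');g=save('scene','s1')
cv2.imwrite('pics/z1.png',np.hstack([cv2.resize(f[60:180,280:420,::-1],None,fx=2.8,fy=2.8),cv2.resize(g[220:340,180:320,::-1],None,fx=2.8,fy=2.8)]))"
```

```text
t 2.8 p [ 0.6116 -0.1872  0.199 ] gap 0.0858 F [-0.8  -0.05  0.67] incr [0.096 0.086 0.495] q [-0.04  0.44 -0.03  0.   -1.1   1.18] Rx [ 0.906 -0.422  0.001] z [ 0.001 -0.    -1.   ]
```

View pics/z1.png

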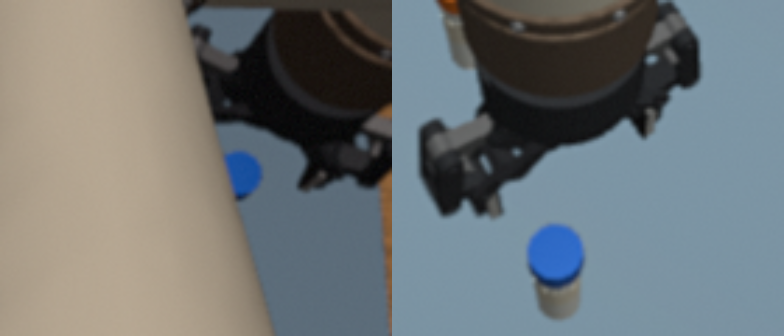

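Call:
{"api": "servo_tool", "payload": {
  "increments": "0.04 0.04 0 0; 0.096 0.086 0 0; 0.096 0.086 0 0; 0.096 0.086 0 0; 0.096 0.086 0 0"
}}

```text
time: 3.4
tool_pos: [0.6216, -0.2118, 0.198]
tool_rot: [-3.067, 0.681, 0.001]
contact_force: [1.5, 1.0, -0.5]
finger_gap: 0.0852
```

```bash
python3 d.py .6218 -.2109 .1; python3 -c "
from h import *
f=save('top','t2');g=save('scene','s2')
cv2.imwrite('pics/z2.png',np.hstack([cv2.resize(f[60:180,280:420,::-1],None,fx=2.8,fy=2.8),cv2.resize(g[220:340,180:320,::-1],None,fx=2.8,fy=2.8)]))"
```

```text
t 3.4 p [ 0.6216 -0.2118  0.198 ] gap 0.0852 F [ 1.47  0.99 -0.5 ] incr [-0.001 -0.004  0.49 ] q [-0.08  0.47  0.02 -0.   -1.12  1.22] Rx [ 0.906 -0.423 -0.001] z [-0.  0. -1.]
```

View pics/z2.png

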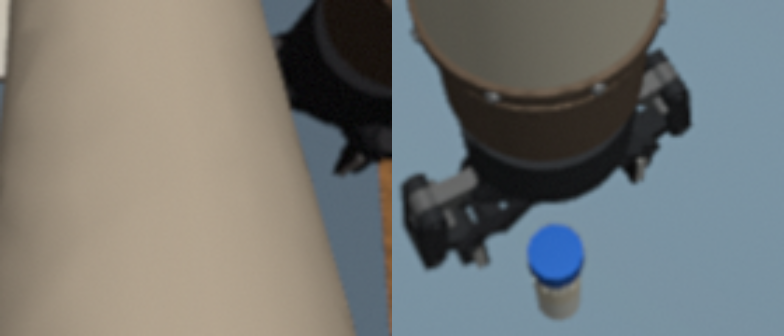

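Call:
{"api": "servo_tool", "payload": {
  "increments": "0 0 0.08 0; 0 0 0.2 0; 0 0 0.33 0; 0 0 0.44 0; 0 0 0.49 0"
}}

```text
time: 4.0
tool_pos: [0.6204, -0.211, 0.098]
tool_rot: [3.067, -0.681, -0.006]
contact_force: [-1.0, -0.1, -0.1]
finger_gap: 0.0854
```

Call:
{"api": "servo_tool", "payload": {
  "increments": "0 0 0 0; 0 0 0 0;0 0 0 0; 0 0 0 0;0 0 0 0"
}}

```text
time: 4.5
tool_pos: [0.6221, -0.2115, 0.1013]
tool_rot: [-3.067, 0.681, -0.003]
contact_force: [-0.5, -0.1, 0.4]
finger_gap: 0.0854
```

```bash
python3 d.py .6218 -.2109 .1; python3 -c "
from h import *
print(proj('scene',[[.6218,-.211,.18]]))
g=save('scene','s3')
cv2.imwrite('pics/z3.png',cv2.resize(g[250:350,180:300,::-1],None,fx=5,fy=5))"
```

```text
t 4.5 p [ 0.6221 -0.2115  0.1013] gap 0.0854 F [-0.52 -0.06  0.45] incr [-0.002 -0.002  0.006] q [-0.08  0.56 -0.09  0.   -0.92  1.22] Rx [ 0.906 -0.423  0.002] z [ 0.002 -0.    -1.   ]
[[237.31104246 296.68320483]]
```

View pics/z3.png

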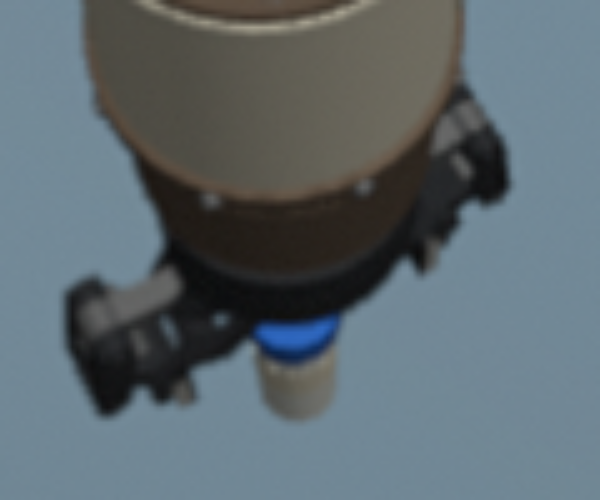

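Well centred. Close gently.

Call:
{"api": "servo_tool", "payload": {
  "increments": "0 0 0 0; 0 0 0 0;0 0 0 0; 0 0 0 0;0 0 0 0",
  "gripper": 1,
  "force": 30
}}

```text
time: 5.05
tool_pos: [0.6218, -0.2115, 0.1004]
tool_rot: [3.067, -0.681, 0.0]
contact_force: [-0.5, -0.8, 0.7]
finger_gap: 0.0331
```

Call:
{"api": "servo_tool", "payload": {
  "increments": "0 0 0 0; 0 0 0 0;0 0 0 0; 0 0 0 0;0 0 0 0"
}}

```text
time: 5.55
tool_pos: [0.6217, -0.2115, 0.1004]
tool_rot: [3.067, -0.681, 0.0]
contact_force: [0.3, 0.1, 1.7]
finger_gap: 0.0331
```

```bash
python3 d.py .6218 -.2109 .1; python3 -c "
from h import *
g=save('scene','s4')
cv2.imwrite('pics/z4.png',cv2.resize(g[250:350,180:300,::-1],None,fx=5,fy=5))"
```

```text
t 5.55 p [ 0.6217 -0.2115  0.1004] gap 0.0331 F [0.3  0.13 1.66] incr [-0.001 -0.003  0.002] q [-0.08  0.56 -0.09  0.   -0.92  1.22] Rx [ 0.906 -0.423  0.   ] z [ 0. -0. -1.]
```

View pics/z4.png

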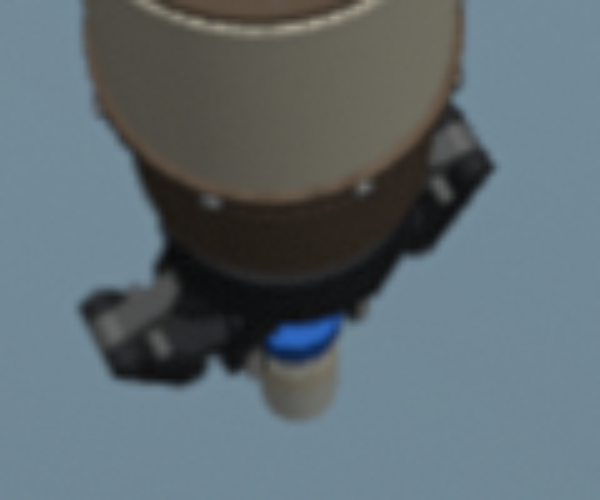

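Call:
{"api": "servo_tool", "payload": {
  "increments": "0 0 -0.06 0; 0 0 -0.2 0; 0 0 -0.38 0; 0 0 -0.58 0; -0.03 -0.04 -0.72 0"
}}

```text
time: 6.1
tool_pos: [0.6202, -0.2025, 0.248]
tool_rot: [3.066, -0.682, 0.006]
contact_force: [0.4, 0.4, -0.9]
finger_gap: 0.0332
```

Call:
{"api": "servo_tool", "payload": {
  "increments": "-0.06 -0.08 -0.08 0; -0.15 -0.21 -0.1 0; -0.25 -0.35 -0.1 0; -0.35 -0.49 -0.1 0; -0.45 -0.63 -0.1 0"
}}

```text
time: 6.6
tool_pos: [0.5907, -0.0482, 0.265]
tool_rot: [-3.066, 0.681, -0.001]
contact_force: [0.7, 0.5, -0.4]
finger_gap: 0.0331
```

Call:
{"api": "servo_tool", "payload": {
  "increments": "-0.1 -0.14 0 0; -0.2 -0.28 0 0; -0.3 -0.42 0 0; -0.4 -0.56 0 0; -0.5 -0.7 0 0"
}}

```text
time: 7.1
tool_pos: [0.5593, 0.1211, 0.265]
tool_rot: [-3.067, 0.68, -0.0]
contact_force: [2.0, 0.7, -0.7]
finger_gap: 0.0333
```

Call:
{"api": "servo_tool", "payload": {
  "increments": "-0.09 -0.13 0 0; -0.18 -0.25 0 0; -0.25 -0.35 0 0; -0.3 -0.42 0 0; -0.3 -0.42 0 0"
}}

```text
time: 7.6
tool_pos: [0.5407, 0.2229, 0.2645]
tool_rot: [-3.067, 0.677, 0.0]
contact_force: [0.0, -0.9, -0.6]
finger_gap: 0.0329
```

Call:
{"api": "servo_tool", "payload": {
  "increments": "0 0 0 0; 0 0 0 0;0 0 0 0; 0 0 0 0;0 0 0 0"
}}

```text
time: 8.1
tool_pos: [0.5413, 0.2207, 0.2644]
tool_rot: [3.067, -0.682, -0.0]
contact_force: [0.1, 0.4, -1.6]
finger_gap: 0.0335
```

```bash
python3 d.py .5228 .2986 .26
```

```text
t 8.1 p [0.5413 0.2207 0.2644] gap 0.0335 F [ 0.12  0.43 -1.63] incr [-0.249 -0.314  0.022] q [ 0.66  0.31 -0.07 -0.   -1.2   0.47] Rx [ 0.906 -0.424 -0.   ] z [-0.  0. -1.]
```

Call:
{"api": "servo_tool", "payload": {
  "increments": "-0.06 -0.08 0 0; -0.14 -0.18 0 0; -0.21 -0.27 0 0; -0.249 -0.314 0 0; -0.249 -0.314 0 0"
}}

```text
time: 8.6
tool_pos: [0.5223, 0.3001, 0.2641]
tool_rot: [3.067, -0.678, -0.0]
contact_force: [1.0, 0.1, -1.1]
finger_gap: 0.0331
```

Call:
{"api": "servo_tool", "payload": {
  "increments": "0 0 0.1 0; 0 0 0.2 0;0 0 0.29 0; 0 0 0.29 0;0 0 0.29 0"
}}

```text
time: 9.1
tool_pos: [0.5231, 0.2985, 0.2067]
tool_rot: [3.066, -0.681, 0.001]
contact_force: [0.7, -1.0, -0.6]
finger_gap: 0.0333
```

```bash
python3 d.py .5228 .2986 .105;python3 -c "
from h import *
f=save('top','t5');g=save('scene','s5')
cv2.imwrite('pics/z5.png',np.hstack([cv2.resize(f[110:230,80:220,::-1],None,fx=2.8,fy=2.8),cv2.resize(g[80:200,270:410,::-1],None,fx=2.8,fy=2.8)]))"
```

```text
t 9.1 p [0.5231 0.2985 0.2067] gap 0.0333 F [ 0.68 -0.96 -0.6 ] incr [-0.002 -0.     0.509] q [ 0.79  0.38 -0.11  0.   -1.08  0.35] Rx [ 0.906 -0.424  0.001] z [ 0.    -0.001 -1.   ]
```

View pics/z5.png

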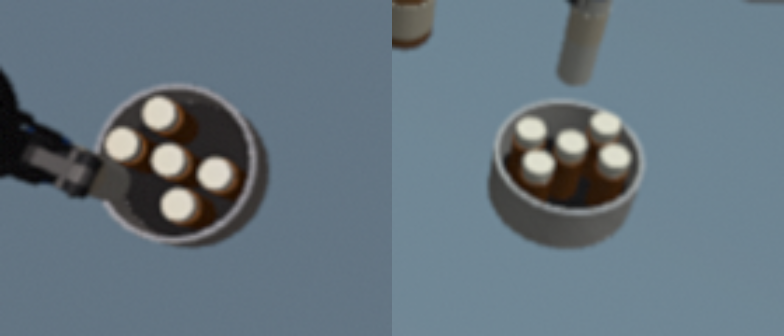

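```bash
python3 -c "
from loc import *
g=cv2.imread('pics/s5.png')
k=6;x0,y0=300,70
im=cv2.resize(g[y0:y0+85,x0:x0+100],None,fx=k,fy=k,interpolation=cv2.INTER_CUBIC)
P=proj('scene',cyl(.5231,.2985,.106,.195,.015))
h=cv2.convexHull(P.astype(np.float32))[:,0]
cv2.polylines(im,[np.int32((h+.5-[x0,y0])*k)],True,(0,255,0),1)
cv2.imwrite('pics/z5b.png',im)"
```

```text
(no output)
```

View pics/z5b.png

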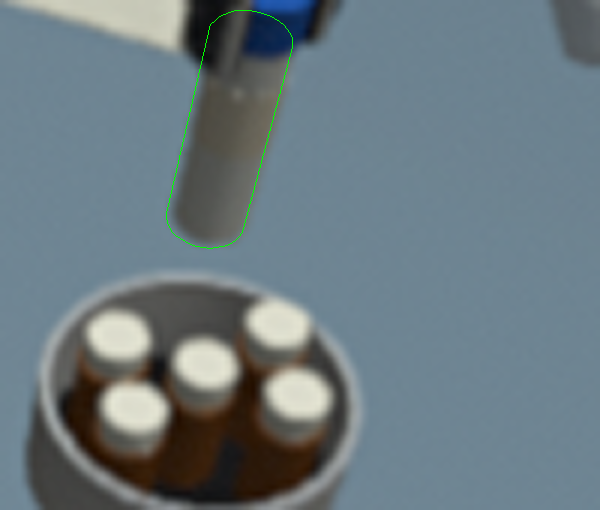

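Call:
{"api": "servo_tool", "payload": {
  "increments": "0 0 0.05 0; 0 0 0.12 0; 0 0 0.2 0; 0 0 0.28 0; 0 0 0.35 0"
}}

```text
time: 9.7
tool_pos: [0.5225, 0.2991, 0.1355]
tool_rot: [-3.067, 0.681, 0.0]
contact_force: [-0.5, -0.0, -1.3]
finger_gap: 0.0332
```

Call:
{"api": "servo_tool", "payload": {
  "increments": "0 0 0.05 0; 0 0 0.09 0; 0 0 0.12 0; 0 0 0.13 0; 0 0 0.13 0"
}}

```text
time: 10.2
tool_pos: [0.5227, 0.2993, 0.1103]
tool_rot: [-3.067, 0.681, -0.0]
contact_force: [0.6, 0.6, -1.2]
finger_gap: 0.033
```

```bash
python3 d.py .5228 .2986 .105;python3 -c "
from h import *
f=save('top','t6');g=save('scene','s6')
cv2.imwrite('pics/z6.png',np.hstack([cv2.resize(f[110:230,80:220,::-1],None,fx=2.8,fy=2.8),cv2.resize(g[80:200,270:410,::-1],None,fx=2.8,fy=2.8)]))"
```

```text
t 10.2 p [0.5227 0.2993 0.1103] gap 0.033 F [ 0.56  0.6  -1.22] incr [0.002 0.003 0.027] q [ 0.79  0.47 -0.23  0.   -0.87  0.35] Rx [ 0.906 -0.423  0.   ] z [ 0.  0. -1.]
```

View pics/z6.png

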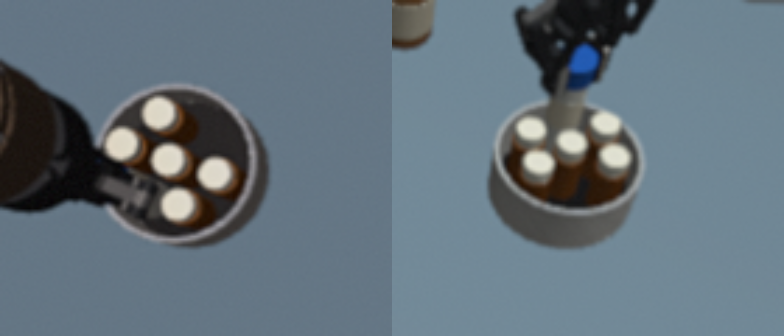

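Call:
{"api": "servo_tool", "payload": {
  "increments": "0 0 0.005 0; 0 0 0.01 0; 0 0 0.015 0; 0 0 0.019 0; 0 0 0.022 0"
}}

```text
time: 10.8
tool_pos: [0.5226, 0.2992, 0.1058]
tool_rot: [3.067, -0.681, -0.0]
contact_force: [-0.6, -1.1, -0.1]
finger_gap: 0.0326
```

Call:
{"api": "servo_tool", "payload": {
  "increments": "0 0 0.001 0; 0 0 0.002 0; 0 0 0.003 0; 0 0 0.004 0; 0 0 0.004 0"
}}

```text
time: 11.3
tool_pos: [0.5227, 0.2991, 0.1054]
tool_rot: [-3.067, 0.681, -0.0]
contact_force: [-0.9, -0.6, 0.3]
finger_gap: 0.0328
```

Call:
{"api": "servo_tool", "payload": {
  "increments": "0 0 0.001 0; 0 0 0.002 0; 0 0 0.003 0; 0 0 0.004 0; 0 0 0.004 0"
}}

```text
time: 11.8
tool_pos: [0.5229, 0.2992, 0.1053]
tool_rot: [-3.067, 0.68, -0.001]
contact_force: [-1.0, -0.8, 6.8]
finger_gap: 0.0333
```

Call:
{"api": "servo_tool", "payload": {
  "increments": "0 0 0 0; 0 0 0 0;0 0 0 0; 0 0 0 0;0 0 0 0",
  "gripper": -0.4
}}

```text
time: 12.3
tool_pos: [0.5226, 0.2992, 0.1041]
tool_rot: [3.067, -0.681, -0.0]
contact_force: [-0.1, 0.5, -0.4]
finger_gap: 0.06
```

Call:
{"api": "servo_tool", "payload": {
  "increments": "0 0 -0.05 0; 0 0 -0.15 0;0 0 -0.3 0; 0 0 -0.5 0;0 0 -0.7 0",
  "gripper": -1
}}

```text
time: 12.8
tool_pos: [0.5224, 0.299, 0.2464]
tool_rot: [3.067, -0.68, 0.0]
contact_force: [0.6, 0.8, 0.7]
finger_gap: 0.0854
```

```bash
python3 d.py .4489 -.2697 .2;python3 -c "
from h import *
f=save('top','t7');g=save('scene','s7')
cv2.imwrite('pics/z7.png',np.hstack([cv2.resize(f[110:230,80:220,::-1],None,fx=2.8,fy=2.8),cv2.resize(g[80:200,270:410,::-1],None,fx=2.8,fy=2.8)]))"
```

```text
t 12.8 p [0.5224 0.299  0.2464] gap 0.0854 F [0.56 0.75 0.72] incr [0.869 2.732 0.232] q [ 0.79  0.35 -0.05  0.   -1.17  0.35] Rx [ 0.906 -0.423  0.   ] z [ 0. -0. -1.]
```

View pics/z7.png

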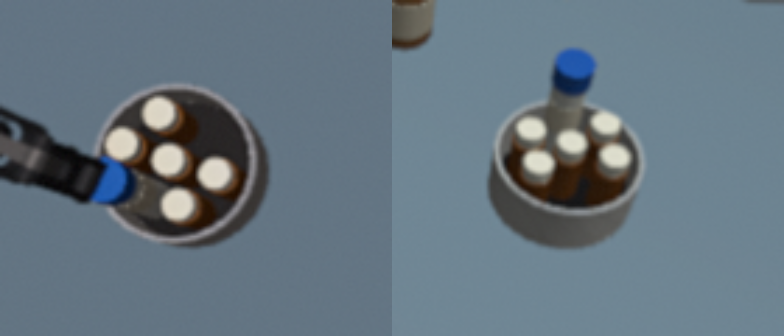

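Call:
{"api": "servo_tool", "payload": {
  "increments": "0.03 0.1 0 0; 0.09 0.28 0 0; 0.15 0.46 0 0; 0.21 0.66 0 0; 0.27 0.85 0 0"
}}

```text
time: 13.4
tool_pos: [0.499, 0.1208, 0.2448]
tool_rot: [-3.067, 0.68, -0.001]
contact_force: [0.7, -0.2, 0.2]
finger_gap: 0.0855
```

Call:
{"api": "servo_tool", "payload": {
  "increments": "0.06 0.19 0 0; 0.12 0.38 0 0; 0.18 0.57 0 0; 0.24 0.76 0 0; 0.3 0.95 0 0"
}}

```text
time: 13.9
tool_pos: [0.4731, -0.0767, 0.2449]
tool_rot: [-3.067, 0.68, -0.002]
contact_force: [1.2, -0.1, -0.4]
finger_gap: 0.0853
```

Call:
{"api": "servo_tool", "payload": {
  "increments": "0.06 0.19 0 0; 0.12 0.38 0 0; 0.17 0.55 0 0; 0.22 0.7 0 0; 0.24 0.75 0 0"
}}

```text
time: 14.4
tool_pos: [0.453, -0.2336, 0.2446]
tool_rot: [3.066, -0.685, 0.001]
contact_force: [-0.2, 1.0, 0.1]
finger_gap: 0.0852
```

Call:
{"api": "servo_tool", "payload": {
  "increments": "0 0 0 0; 0 0 0 0;0 0 0 0; 0 0 0 0;0 0 0 0"
}}

```text
time: 14.9
tool_pos: [0.4539, -0.2307, 0.2444]
tool_rot: [-3.067, 0.678, -0.0]
contact_force: [0.4, 0.1, -0.2]
finger_gap: 0.0854
```

```bash
python3 d.py .4489 -.2697 .18
```

```text
t 14.9 p [ 0.4539 -0.2307  0.2444] gap 0.0854 F [ 0.4   0.06 -0.22] incr [0.06  0.187 0.322] q [-0.15  0.19 -0.28 -0.   -1.1   1.29] Rx [ 0.907 -0.422  0.   ] z [ 0.  0. -1.]
```

Call:
{"api": "servo_tool", "payload": {
  "increments": "0.03 0.08 0 0; 0.06 0.187 0.05 0; 0.06 0.187 0.15 0; 0.06 0.187 0.25 0; 0.06 0.187 0.25 0"
}}

```text
time: 15.4
tool_pos: [0.447, -0.2696, 0.1917]
tool_rot: [-3.066, 0.681, 0.01]
contact_force: [-0.8, -0.1, -0.4]
finger_gap: 0.0855
```

Call:
{"api": "servo_tool", "payload": {
  "increments": "0 0 0 0; 0 0 0 0;0 0 0 0; 0 0 0 0;0 0 0 0"
}}

```text
time: 15.9
tool_pos: [0.4489, -0.2704, 0.1948]
tool_rot: [3.067, -0.68, 0.002]
contact_force: [0.8, 0.3, -0.4]
finger_gap: 0.0854
```

```bash
python3 d.py .4489 -.2697 .1; python3 -c "
from h import *
g=save('scene','s8')
p=sense()['tool_pos'];print(proj('scene',[p,[*p[:2],.115]]))
cv2.imwrite('pics/z8.png',cv2.resize(g[210:330,80:220,::-1],None,fx=5,fy=5))"
```

```text
t 15.9 p [ 0.4489 -0.2704  0.1948] gap 0.0854 F [ 0.81  0.34 -0.37] incr [-0.002 -0.003  0.474] q [-0.23  0.26 -0.32  0.   -0.99  1.37] Rx [ 0.906 -0.423  0.001] z [ 0.001 -0.    -1.   ]
[[124.89527297 260.86094629]
 [137.15158609 278.93520321]]
```

View pics/z8.png

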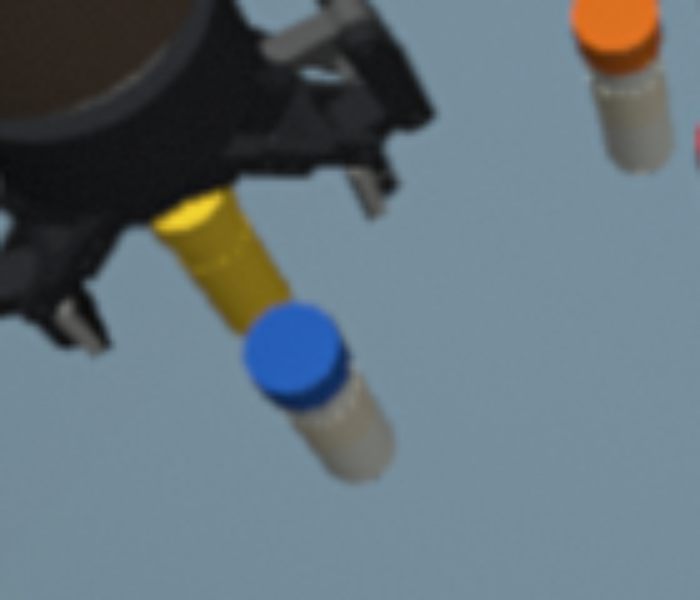

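Call:
{"api": "servo_tool", "payload": {
  "increments": "0 0 0.08 0; 0 0 0.2 0; 0.003 0 0.33 0; 0.003 0 0.44 0; 0.003 0 0.472 0"
}}

```text
time: 16.45
tool_pos: [0.4478, -0.2702, 0.0978]
tool_rot: [-3.066, 0.681, 0.007]
contact_force: [-1.0, 0.0, -0.6]
finger_gap: 0.0857
```

Call:
{"api": "servo_tool", "payload": {
  "increments": "0 0 0 0; 0 0 0 0;0 0 0 0; 0 0 0 0;0 0 0 0"
}}

```text
time: 16.95
tool_pos: [0.4496, -0.2708, 0.1007]
tool_rot: [3.067, -0.681, 0.002]
contact_force: [0.6, 0.2, -0.3]
finger_gap: 0.0856
```

```bash
python3 d.py .4489 -.2697 .1; python3 -c "
from h import *
g=save('scene','s9')
cv2.imwrite('pics/z9.png',cv2.resize(g[210:330,80:220,::-1],None,fx=5,fy=5))"
```

```text
t 16.95 p [ 0.4496 -0.2708  0.1007] gap 0.0856 F [ 0.57  0.15 -0.33] incr [-0.005 -0.004  0.003] q [-0.23  0.38 -0.43  0.   -0.76  1.37] Rx [ 0.906 -0.423  0.001] z [ 0.001 -0.    -1.   ]
```

View pics/z9.png

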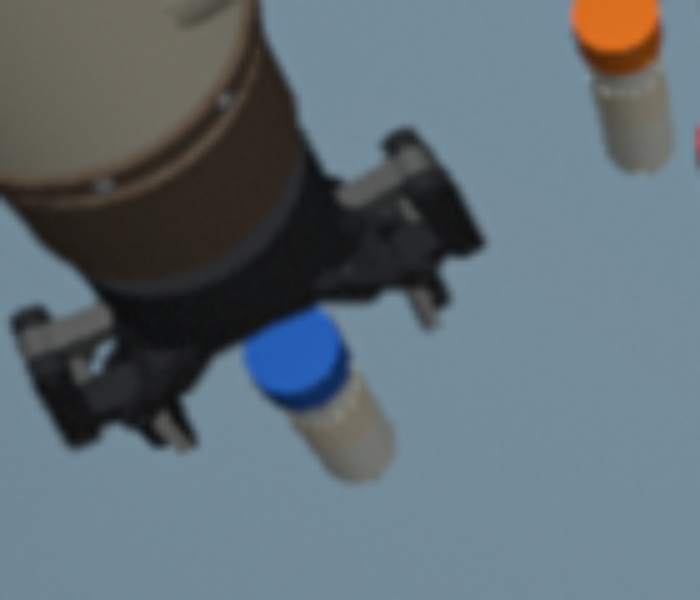

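Centred between the jaws; closing and lifting.

Call:
{"api": "servo_tool", "payload": {
  "increments": "0 0 0 0; 0 0 0 0;0 0 0 0; 0 0 0 0;0 0 0 0",
  "gripper": 1,
  "force": 30
}}

```text
time: 17.5
tool_pos: [0.4494, -0.2707, 0.1]
tool_rot: [3.067, -0.68, 0.0]
contact_force: [0.8, -0.5, 1.8]
finger_gap: 0.0329
```

Call:
{"api": "servo_tool", "payload": {
  "increments": "0 0 0 0; 0 0 0 0;0 0 0 0; 0 0 0 0;0 0 0 0"
}}

```text
time: 18.0
tool_pos: [0.4493, -0.2707, 0.1]
tool_rot: [3.067, -0.681, 0.0]
contact_force: [0.1, 0.3, 1.2]
finger_gap: 0.0335
```

Call:
{"api": "servo_tool", "payload": {
  "increments": "0 0 -0.06 0; 0 0 -0.2 0; 0 0 -0.38 0; 0 0 -0.58 0; 0 0 -0.78 0"
}}

```text
time: 18.5
tool_pos: [0.4486, -0.2704, 0.2579]
tool_rot: [-3.067, 0.681, 0.001]
contact_force: [1.2, -0.6, -1.8]
finger_gap: 0.0334
```

Call:
{"api": "servo_tool", "payload": {
  "increments": "0 0 -0.05 0; 0 0 -0.05 0;0 0 -0.05 0; 0 0 -0.05 0;0 0 -0.05 0"
}}

```text
time: 19.0
tool_pos: [0.4486, -0.2704, 0.2643]
tool_rot: [-3.067, 0.681, 0.005]
contact_force: [0.8, -0.1, -0.4]
finger_gap: 0.0332
```

```bash
python3 d.py .5714 .2431 .26; python3 -c "
from h import *
g=save('scene','s10');cv2.imwrite('pics/z10.png',cv2.resize(g[180:330,50:240,::-1],None,fx=4,fy=4))"
```

```text
t 19.0 p [ 0.4486 -0.2704  0.2643] gap 0.0332 F [ 0.84 -0.07 -0.36] incr [-0.53  -2.586  0.022] q [-0.23  0.2  -0.21 -0.   -1.16  1.37] Rx [ 0.906 -0.423 -0.003] z [-0.003  0.001 -1.   ]
```

View pics/z10.png

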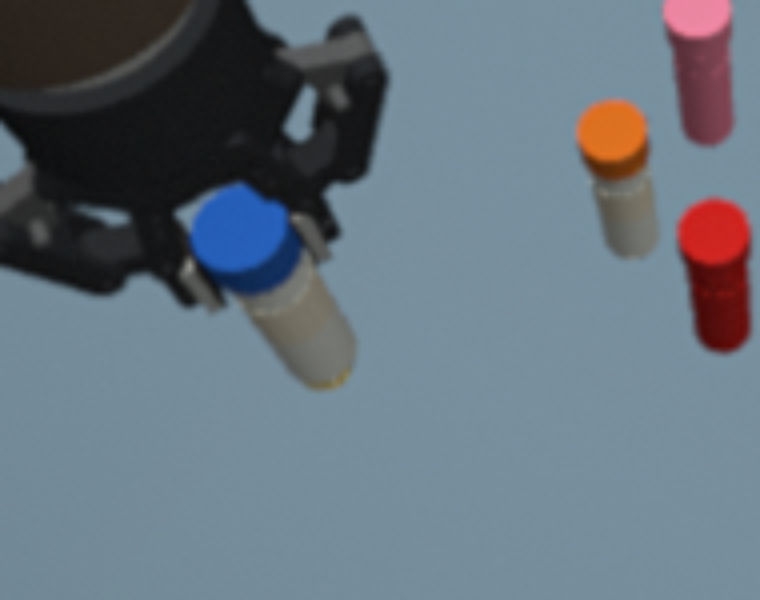

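Call:
{"api": "servo_tool", "payload": {
  "increments": "-0.02 -0.08 0 0; -0.05 -0.23 0 0; -0.08 -0.4 0 0; -0.12 -0.58 0 0; -0.155 -0.76 0 0"
}}

```text
time: 19.55
tool_pos: [0.4853, -0.1186, 0.2653]
tool_rot: [3.066, -0.681, -0.002]
contact_force: [1.0, 0.3, -0.8]
finger_gap: 0.033
```

Call:
{"api": "servo_tool", "payload": {
  "increments": "-0.035 -0.18 0 0; -0.07 -0.36 0 0; -0.11 -0.54 0 0; -0.145 -0.72 0 0; -0.18 -0.9 0 0"
}}

```text
time: 20.05
tool_pos: [0.5289, 0.06, 0.2653]
tool_rot: [3.066, -0.68, -0.002]
contact_force: [1.1, -0.6, -0.1]
finger_gap: 0.0331
```

Call:
{"api": "servo_tool", "payload": {
  "increments": "-0.035 -0.18 0 0; -0.07 -0.35 0 0; -0.1 -0.5 0 0; -0.12 -0.6 0 0; -0.13 -0.65 0 0"
}}

```text
time: 20.55
tool_pos: [0.5606, 0.1887, 0.2649]
tool_rot: [3.066, -0.679, -0.002]
contact_force: [-0.7, -0.3, -0.7]
finger_gap: 0.0334
```

Call:
{"api": "servo_tool", "payload": {
  "increments": "0 0 0 0; 0 0 0 0;0 0 0 0; 0 0 0 0;0 0 0 0"
}}

```text
time: 21.05
tool_pos: [0.5604, 0.1865, 0.2662]
tool_rot: [-3.066, 0.682, -0.0]
contact_force: [-1.1, -0.1, -0.4]
finger_gap: 0.0332
```

```bash
python3 d.py .5714 .2431 .21
```

```text
t 21.05 p [0.5604 0.1865 0.2662] gap 0.0332 F [-1.08 -0.09 -0.4 ] incr [-0.07  -0.279  0.281] q [ 0.6   0.31 -0.05 -0.   -1.2   0.54] Rx [ 0.906 -0.424  0.   ] z [ 0.  0. -1.]
```

Call:
{"api": "servo_tool", "payload": {
  "increments": "-0.02 -0.08 0 0; -0.05 -0.18 0 0; -0.07 -0.26 0 0; -0.07 -0.279 0 0; -0.07 -0.279 0 0"
}}

```text
time: 21.55
tool_pos: [0.5714, 0.2451, 0.2653]
tool_rot: [3.067, -0.678, -0.001]
contact_force: [0.8, -0.4, 0.2]
finger_gap: 0.0331
```

Call:
{"api": "servo_tool", "payload": {
  "increments": "0 0 0.08 0; 0 0 0.17 0;0 0 0.25 0; 0 0 0.29 0;0 0 0.29 0"
}}

```text
time: 22.05
tool_pos: [0.5708, 0.2432, 0.2067]
tool_rot: [3.065, -0.681, -0.003]
contact_force: [-0.1, -1.1, -0.7]
finger_gap: 0.0329
```

```bash
python3 d.py .5714 .2431 .105; python3 -c "
from loc import *
g=save('scene','s11')[:,:,::-1];f=save('top','t11')[:,:,::-1]
p=sense()['tool_pos'];b=p[2]-.1
def draw(c,im,x0,y0,w,h,k=4):
    im=cv2.resize(im[y0:y0+h,x0:x0+w],None,fx=k,fy=k,interpolation=cv2.INTER_CUBIC)
    P=proj(c,cyl(p[0],p[1],b,b+.093,.015));hh=cv2.convexHull(P.astype(np.float32))[:,0]
    cv2.polylines(im,[np.int32((hh+.5-[x0,y0])*k)],True,(0,255,0),1)
    P=proj(c,cyl(.5714,.2431,.005,.005,.015));
    cv2.polylines(im,[np.int32((P[:40]+.5-[x0,y0])*k)],True,(0,255,255),1)
    return im
cv2.imwrite('pics/z11.png',np.hstack([draw('scene',g,290,70,95,110),draw('top',f,95,115,95,110)]))"
```

```text
t 22.05 p [0.5708 0.2432 0.2067] gap 0.0329 F [-0.14 -1.13 -0.68] incr [ 0.004 -0.002  0.508] q [ 0.66  0.41 -0.06 -0.   -1.1   0.47] Rx [ 0.906 -0.423 -0.001] z [-0.002 -0.002 -1.   ]
```

View pics/z11.png

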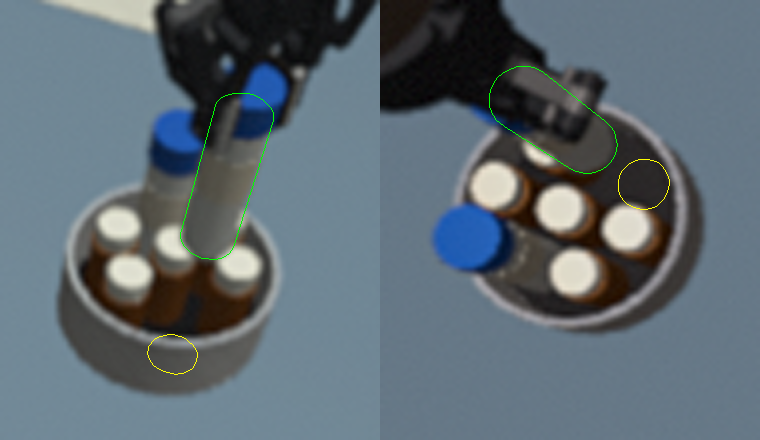

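Call:
{"api": "servo_tool", "payload": {
  "increments": "0 0 0.05 0; 0 0 0.11 0; 0 0 0.17 0; 0 0 0.22 0; 0 0 0.25 0"
}}

```text
time: 22.65
tool_pos: [0.5708, 0.2434, 0.1561]
tool_rot: [3.065, -0.68, -0.003]
contact_force: [-0.8, -0.3, -0.5]
finger_gap: 0.0332
```

```bash
python3 d.py .5714 .2431 .105; python3 -c "
from h import *
f=save('top','t12');g=save('scene','s12')
cv2.imwrite('pics/z12.png',np.hstack([cv2.resize(f[110:230,80:220,::-1],None,fx=2.8,fy=2.8),cv2.resize(g[80:200,270:410,::-1],None,fx=2.8,fy=2.8)]))"
```

```text
t 22.65 p [0.5708 0.2434 0.1561] gap 0.0332 F [-0.79 -0.28 -0.5 ] incr [ 0.004 -0.001  0.256] q [ 0.66  0.45 -0.13 -0.   -0.99  0.47] Rx [ 0.906 -0.423 -0.001] z [-0.002 -0.001 -1.   ]
```

View pics/z12.png

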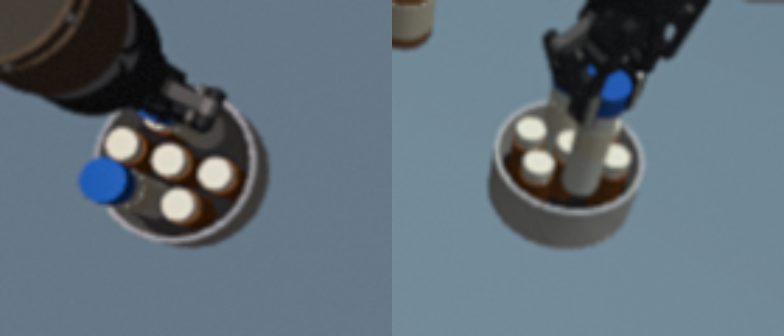

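Call:
{"api": "servo_tool", "payload": {
  "increments": "0 0 0.04 0; 0 0 0.09 0; 0 0 0.14 0; 0 0 0.19 0; 0 0 0.22 0"
}}

```text
time: 23.25
tool_pos: [0.5708, 0.2434, 0.1124]
tool_rot: [3.066, -0.681, -0.002]
contact_force: [-0.1, 0.1, -1.1]
finger_gap: 0.0329
```

Call:
{"api": "servo_tool", "payload": {
  "increments": "0 0 0.005 0; 0 0 0.01 0; 0 0 0.015 0; 0 0 0.019 0; 0 0 0.022 0"
}}

```text
time: 23.75
tool_pos: [0.5714, 0.2438, 0.1098]
tool_rot: [-3.067, 0.681, -0.001]
contact_force: [0.4, -0.1, -0.0]
finger_gap: 0.0333
```

```bash
python3 d.py .5714 .2431 .105
```

```text
t 23.75 p [0.5714 0.2438 0.1098] gap 0.0333 F [ 0.4  -0.08 -0.01] incr [0.001 0.003 0.024] q [ 0.66  0.5  -0.18  0.   -0.89  0.47] Rx [ 0.906 -0.423  0.   ] z [ 0.  0. -1.]
```

Call:
{"api": "servo_tool", "payload": {
  "increments": "0 0 0.005 0; 0 0 0.01 0; 0 0 0.015 0; 0 0 0.019 0; 0 0 0.02 0"
}}

```text
time: 24.25
tool_pos: [0.5713, 0.2437, 0.1053]
tool_rot: [3.067, -0.681, -0.0]
contact_force: [1.0, 0.2, -0.1]
finger_gap: 0.0335
```

Call:
{"api": "servo_tool", "payload": {
  "increments": "0 0 0.001 0; 0 0 0.002 0; 0 0 0.003 0; 0 0 0.004 0; 0 0 0.004 0"
}}

```text
time: 24.75
tool_pos: [0.5714, 0.2438, 0.1051]
tool_rot: [-3.067, 0.68, -0.0]
contact_force: [-0.5, -0.5, 2.1]
finger_gap: 0.0331
```

Call:
{"api": "servo_tool", "payload": {
  "increments": "0 0 0.001 0; 0 0 0.002 0; 0 0 0.002 0; 0 0 0.002 0; 0 0 0.002 0"
}}

```text
time: 25.25
tool_pos: [0.5716, 0.2438, 0.105]
tool_rot: [-3.067, 0.68, -0.001]
contact_force: [-1.2, -1.2, 5.2]
finger_gap: 0.0332
```

Call:
{"api": "servo_tool", "payload": {
  "increments": "0 0 0 0; 0 0 0 0;0 0 0 0; 0 0 0 0;0 0 0 0",
  "gripper": -0.4
}}

```text
time: 25.75
tool_pos: [0.5713, 0.2438, 0.1041]
tool_rot: [3.067, -0.681, -0.0]
contact_force: [-0.4, -0.8, -0.4]
finger_gap: 0.0596
```

Call:
{"api": "servo_tool", "payload": {
  "increments": "0 0 -0.05 0; 0 0 -0.15 0;0 0 -0.3 0; 0 0 -0.5 0;0 0 -0.7 0"
}}

```text
time: 26.25
tool_pos: [0.5711, 0.2436, 0.2464]
tool_rot: [3.067, -0.68, 0.0]
contact_force: [1.1, 1.2, 0.3]
finger_gap: 0.0597
```

Call:
{"api": "servo_tool", "payload": {
  "increments": "0.1 0.1 -0.1 0; 0.25 0.25 -0.1 0; 0.4 0.4 -0.1 0; 0.6 0.6 -0.1 0; 0.7 0.7 -0.1 0"
}}

```text
time: 26.75
tool_pos: [0.6395, 0.0552, 0.2654]
tool_rot: [-3.066, 0.682, -0.002]
contact_force: [0.5, -0.3, 0.9]
finger_gap: 0.0596
```

```bash
python3 d.py .5714 .2431 .105; python3 -c "
from loc import *
f=save('top','t13');g=save('scene','s13')
for (x,y) in ((.5228,.2990),(.5714,.2437)):
  for c,im in(('scene',g),('top',f)):
    hsv=cv2.cvtColor(im,cv2.COLOR_RGB2HSV);m=((abs(hsv[...,0].astype(int)-110)<14)&(hsv[...,1]>170)).astype(np.uint8)
    n,l,s,ce=cv2.connectedComponentsWithStats(m);p=proj(c,[[x,y,.109]])[0]
    k=min([i for i in range(1,n) if s[i,4]>50],key=lambda i:np.hypot(*(ce[i]-p)))
    r=least_squares(lambda v:cent(c,cyl(v[0],v[1],.098,.120,.017))-ce[k],[x,y]);print(c,r.x,s[k,4])
cv2.imwrite('pics/z13.png',np.hstack([cv2.resize(f[110:230,80:220,::-1],None,fx=2.8,fy=2.8),cv2.resize(g[80:200,270:410,::-1],None,fx=2.8,fy=2.8)]))"
```

```text
t 26.75 p [0.6395 0.0552 0.2654] gap 0.0596 F [ 0.49 -0.26  0.92] incr [-0.707 -0.706  0.802] q [ 0.34  0.4   0.08  0.   -1.25  0.79] Rx [ 0.906 -0.424  0.001] z [ 0.001  0.    -1.   ]
scene [0.51737844 0.29457782] 69
top [0.52423532 0.29407069] 136
scene [0.51737844 0.29457782] 69
top [0.57229338 0.24576094] 227
```

View pics/z13.png

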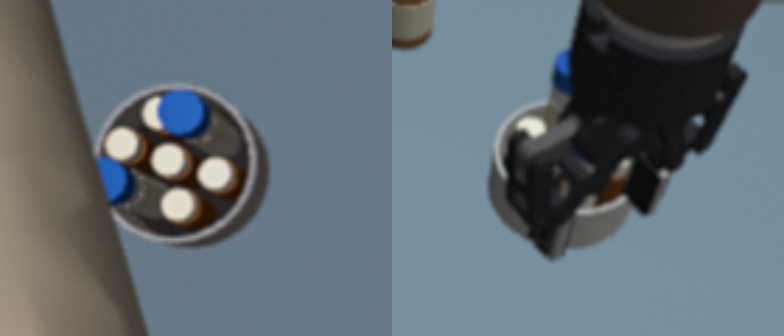

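View pics/s13.png

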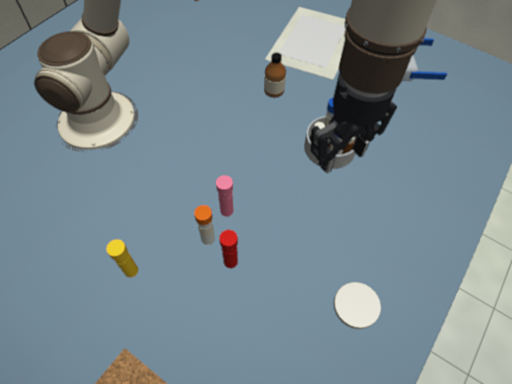

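Top view: both blue tubes stand in the free places (caps at about (145,150) and (118,173)). I'll move clear of both views for a final look.

Call:
{"api": "servo_tool", "payload": {
  "increments": "0.15 0.15 0 0; 0.3 0.3 0 0; 0.45 0.45 0 0; 0.6 0.6 0 0; 0.6 0.6 0 0"
}}

```text
time: 27.35
tool_pos: [0.6976, -0.1057, 0.2639]
tool_rot: [3.064, -0.688, -0.0]
contact_force: [-0.2, -1.0, 0.1]
finger_gap: 0.0599
```

Call:
{"api": "servo_tool", "payload": {
  "increments": "0 0 0 0; 0 0 0 0;0 0 0 0; 0 0 0 0;0 0 0 0"
}}

```text
time: 27.85
tool_pos: [0.6969, -0.1008, 0.2647]
tool_rot: [-3.067, 0.679, -0.001]
contact_force: [-0.6, -0.7, 0.4]
finger_gap: 0.06
```

```bash
python3 d.py .5714 .2431 .105; python3 -c "
from loc import *
f=save('top','t14');g=save('scene','s14')
for (x,y) in ((.5228,.2990),(.5714,.2437)):
  for c,im in(('scene',g),('top',f)):
    hsv=cv2.cvtColor(im,cv2.COLOR_RGB2HSV);m=((abs(hsv[...,0].astype(int)-110)<14)&(hsv[...,1]>170)).astype(np.uint8)
    n,l,s,ce=cv2.connectedComponentsWithStats(m);p=proj(c,[[x,y,.109]])[0]
    k=min([i for i in range(1,n) if s[i,4]>50],key=lambda i:np.hypot(*(ce[i]-p)))
    r=least_squares(lambda v:cent(c,cyl(v[0],v[1],.098,.120,.017))-ce[k],[x,y]);print(c,r.x,s[k,4])
cv2.imwrite('pics/z14.png',np.hstack([cv2.resize(f[110:230,80:220,::-1],None,fx=2.8,fy=2.8),cv2.resize(g[80:200,270:410,::-1],None,fx=2.8,fy=2.8)]))"
```

```text
t 27.85 p [ 0.6969 -0.1008  0.2647] gap 0.06 F [-0.57 -0.66  0.41] incr [-1.294 -1.294  0.798] q [ 0.09  0.51  0.26 -0.   -1.31  1.05] Rx [ 0.907 -0.422  0.   ] z [ 0.  0. -1.]Traceback (most recent call last):
  File "<string>", line 8, in <module>
    k=min([i for i in range(1,n) if s[i,4]>50],key=lambda i:np.hypot(*(ce[i]-p)))
ValueError: min() iterable argument is empty
```

```bash
python3 -c "
from h import *
f=cv2.imread('pics/t14.png');g=cv2.imread('pics/s14.png')
cv2.imwrite('pics/z15.png',np.vstack([np.hstack([cv2.resize(f,(390,292)),cv2.resize(g,(390,292))]),cv2.resize(np.hstack([f[120:220,90:210],g[80:180,270:390]]),(780,300))]))"
```

```text
(no output)
```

View pics/z15.png

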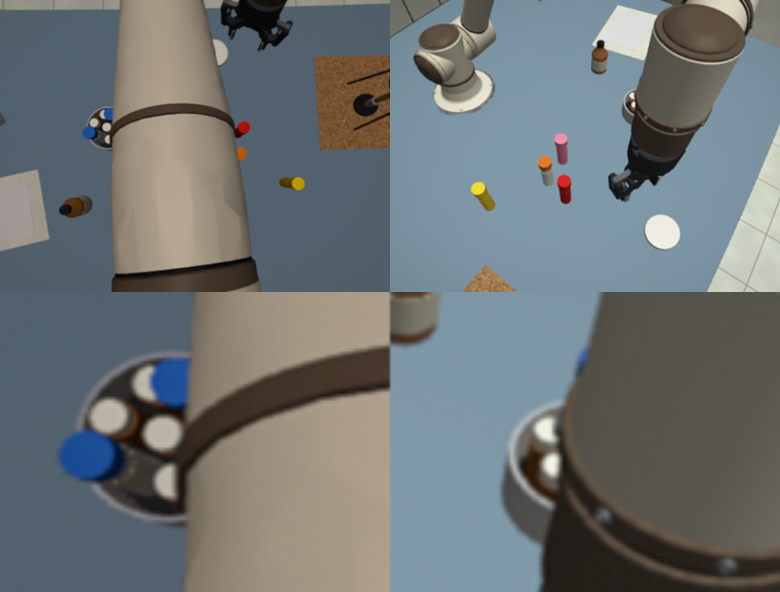

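Call:
{"api": "servo_tool", "payload": {
  "increments": "-0.05 0.12 0 0; -0.12 0.28 0 0; -0.19 0.45 0 0; -0.25 0.62 0 0; -0.32 0.78 0 0"
}}

```text
time: 28.45
tool_pos: [0.5719, -0.217, 0.2645]
tool_rot: [3.067, -0.68, 0.001]
contact_force: [0.2, 0.0, 0.3]
finger_gap: 0.0598
```

Call:
{"api": "servo_tool", "payload": {
  "increments": "-0.07 0.17 0 0; -0.14 0.34 0 0; -0.21 0.5 0 0; -0.28 0.65 0 0; -0.28 0.65 0 0"
}}

```text
time: 28.95
tool_pos: [0.4646, -0.3119, 0.2649]
tool_rot: [3.066, -0.686, -0.0]
contact_force: [0.5, -0.2, -0.3]
finger_gap: 0.0598
```

```bash
python3 -c "
from loc import *
F={c:save(c,c[0]+'16') for c in('scene','top')};f,g=F['top'],F['scene']
cv2.imwrite('pics/z16.png',np.vstack([np.hstack([cv2.resize(f,(390,292)),cv2.resize(g,(390,292))]),cv2.resize(np.hstack([f[120:220,90:210],g[80:180,270:390]]),(780,300))])[:,:,::-1])
for (x,y) in ((.5228,.2990),(.5714,.2437)):
  for c,im in F.items():
    hsv=cv2.cvtColor(im,cv2.COLOR_RGB2HSV);m=((abs(hsv[...,0].astype(int)-110)<14)&(hsv[...,1]>170)).astype(np.uint8)
    n,l,s,ce=cv2.connectedComponentsWithStats(m);p=proj(c,[[x,y,.109]])[0]
    k=min([i for i in range(1,n) if s[i,4]>30],key=lambda i:np.hypot(*(ce[i]-p)),default=0)
    r=least_squares(lambda v:cent(c,cyl(v[0],v[1],.098,.120,.017))-ce[k],[x,y]);print(c,r.x,s[k,4])
"
```

```text
scene [0.52358085 0.299893  ] 168
top [0.52358702 0.30079625] 239
scene [0.57194037 0.24487031] 175
top [0.57231964 0.24582226] 226
```

View pics/z16.png

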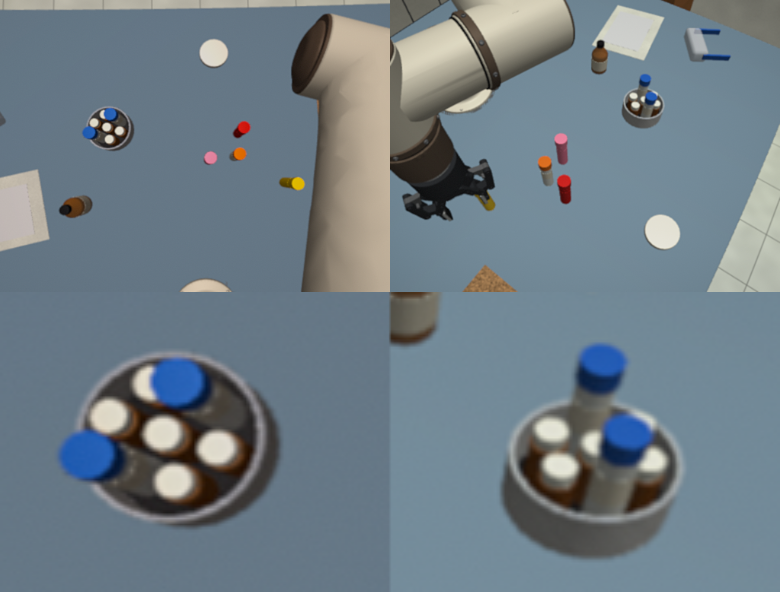

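Both views show both tubes upright in the free places, within about 2–3 mm of the targets. The vials are in place and the orange tube and look-alikes haven't moved.

Call:
{"api": "servo_tool", "payload": {
  "increments": "0 0 0 0; 0 0 0 0;0 0 0 0; 0 0 0 0;0 0 0 0"
}}

```text
time: 29.55
tool_pos: [0.4675, -0.3099, 0.2642]
tool_rot: [-3.067, 0.68, 0.0]
contact_force: [-0.6, 0.8, -0.2]
finger_gap: 0.0597
```

```bash
python3 -c "
from h import *
print(sense()['time']);print(order.close_job())"
```

```text
29.55
the job is handed in; nothing more can be done
None
```

Both blue-capped tubes now stand upright in the two free places of the pot, and I handed the job in at 29.6 s of the 54 s allowed. I gripped each tube by its cap and lowered it until it touched the floor of the pot (about 5–7 N), then released it and moved the arm clear.

- **Position:** in the last pictures, both cameras place each tube within about 3 mm of its target. The top camera reads about 1 mm farther out in y than the scene camera, which is within the calibration error.
- **Everything else:** the five vials, the orange-capped tube and the look-alikes looked unmoved.
- **Failed check:** one earlier check found nothing because the arm was blocking the view. I moved the arm and repeated it successfully.

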